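# Pull the greenhouse vent shut with the hook pole

### The arm

A 6-joint arm with a two-finger parallel gripper is mounted at the origin on the work surface. World frame = base frame: x ahead of the robot, y to its left, z up, the work surface at z = 0. Lengths are in m, angles in rad, forces in N, time in s.
With the tool pointing down it reaches from about 0.25 to 0.725 m from the base axis. Payload 4 kg.
Tool frame: the origin (TCP) lies midway between the tips of the shut fingers; the grasp point (between the pads) lies 19 mm behind it; z points along the fingers, y is the direction in which the jaws open and shut (so a half turn about z gives the same grasp; the last joint's range is limited). The gripper opens to 85 mm and grips with 20 to 120 N. Pads are 22 mm wide; open, the fingers measure 114 mm over their backs; the gripper's body (76 mm by 85 mm) begins 54 mm behind the grasp point. The pads swing forward as they close: fully open they stand 13 mm farther back than shut.
Start: joints at [1.173, 0.241, 0.005, 1.335, 0, 1.571], TCP at [0.194, 0.461, 0.231] pointing down, gripper open.
Joint ranges: [-2.72, 2.72], [-1.05, 1.87], [-1.09, 1.28], [-1.99, 2.15], [-1.42, 1.44], [-3.14, 3.14]. Speed limits (rad/s): [2.79, 2.79, 3.14, 3.14, 3.14, 3.14].

### API

Orientations are given as a unit quaternion [x, y, z, w].
In Python, from workcell import bot, vision gives the robot as it stands. The module is installed in compiled form; this text tells all that it offers.
- The arm moves only by the tool send_rows, never from a script. Its argument "targets" is a list that holds one entry, the list of rows, each a list of 5 numbers: the shift along the world's x, y, z in cm, then the turn about the world's z in rad, then the finger opening in cm, from 0 to 8.54. A call has 1 to 12 rows; each row is the pose to reach, as a shift and turn from the pose commanded when the call began; what a row does not reach only later rows make up. A row lasts 1/8 s, in which the tool goes at most 62.5 mm and 10.7 degrees, less where a joint would pass 70% of its speed; a pose out of reach is approached as far as the arm can. A call with a gripper value outside its range is refused whole. The fingers move at their own pace and stop on an object; the grip force is fixed at half the most. Time passes only in rows, so rows that repeat a pose let the fingers close. It gives the time, the measured TCP pose, the force and the opening at its end, in the units of the state.
- bot.get_obs(): the state, without advancing time (a new reading comes with each control period).
- vision.camera(name): name is "scene" or "side" or "wrist"; returns the picture (384x512x3 uint8, red, green, blue); there is no depth.
- vision.get_calibration(name): a dict with "vertical_fov" (degrees; the focal length in pixels is half the picture's height over the tangent of half this angle, whatever the lens; pixels are square), "cx", "cy" (the principal point, pixels), "k1" (the pictures are not rectified: a ray, as slopes to the right and down, at radius r is drawn at 1 + k1 r^2 times it, then the intrinsics apply), "rvec" (rotation vector, rad) and "tvec" (3), from world to camera coordinates, as OpenCV has them; the wrist camera has in their place "T_tool_cam" (4x4, takes a point from camera to tool coordinates, whose origin is the TCP and whose axes are the flange's). Camera axes: x right, y down, z forward; pixel columns grow to the right and rows downward; lengths in m; the calibration is good to about 2 mm. A picture is of the moment at which its call begins: read the wrist's pose just before it. get_calibration takes no time and is no camera call.
- bot.job_done(): hands the job in, once; it reports no verdict.
Trained networks look in the newest picture that a camera, given by its name, has taken for a name from the list of things; names that differ only in an ending like _2 or _b are one class to them, and where a whole thing is asked for, a point or a joint stands for the part that bears it (a point fixed in the world has none). Each returns a list of dicts, best first, with "score" (0 to 1); they miss things now and then, are a little off and sometimes report something else, mostly with a low value. They report only what shows in the picture. A call takes as long as a camera call.
- vision.boxes_of(target, camera): "uv" ([column, row] in pixels, amid what is visible of it).
The state is a dict: "clock": time; "joint_pos": joint angles; "joint_vel": joint speeds; "tau": joint torques, N m; "eef_pos": TCP position; "tool_rot": TCP orientation; "ft_force": force on the tool from outside, world axes, zero at the start; "ft_torque": the same for the moment, N m; "grip_width": finger opening in m.
Only numpy, scipy, OpenCV 4.12 (cv2) and the standard library are available. Lean on these libraries where they do the work, as an engineer would, in place of code of your own. Each camera call takes 0.05 s, during which the arm holds its last target.

### The job

Take the hook pole from its rest, put its hook finger through the ring eye on top of the little greenhouse's open vent flap, and pull the flap gently shut until it clicks home in its catch and stays fully closed. Then unhook the pole and lay it back in its rest the way it lay, hook end away from you. Move the flap with the pole only, keep the pole's pressure on the greenhouse under 16 N, and leave the other things on the table where they are.

Things in the scene. Friction and masses are not known exactly. Their poses are not given: they have to be found in the camera images.
- pole: Loose hook pole, 0.12 kg. Origin: grip point on its centre line, near the balance, both sides free; x runs to the hook end, z up. Wooden handle 18 x 18 mm from x = -130 to +30 mm, 20 mm steel collar at 24-36, then an 8 mm steel rod to x = +150, where it turns to +y as a level hook finger. It lies with its origin 39 mm above the table; grasp it there across y.
- finger (a point): Point inside the hook finger, 20 mm from the pole's centre line (pole frame: x +150, y +20, z 0 mm); it belongs inside the ring. The finger is 8 mm thick, points to the pole's +y (left, seen from the handle) and ends in an 11 mm ball, 45 mm from the centre line. Axes as the pole's.
- rest: Fixed dark wooden rest, 240 x 70 mm, base 10 mm thick, right of the greenhouse. Origin under its centre, x along the lying pole to its hook end. Cradles 18 mm thick with 30 mm wide slots open upward at x = -90 (floor 30 mm above the table, for the handle) and x = +85 mm (floor 35, for the rod), guides 12 mm above the floors. The pole's origin lies above the rest's.
- house: Fixed tabletop greenhouse, wood and clear panes, 260 mm wide. Origin on the table under the flap's hinge line, mid-width; x points away from the robot, where the flap opens; it reaches from x = -210 to 0 mm. Near wall 150 mm high, roof rising to a ridge 262 mm high at x = -16. Catch bracket at y = +70 to +100 mm, 323 mm high. The pole reaches over the ridge from the robot's side.
- eye (a point): Centre of the steel ring eye on a stem at the flap's top edge, mid-width, 135 mm from the hinge line. Its hole axis is y, along the hinge: the finger enters sideways, from the right. Inner diameter 24 mm, wire 7 mm thick. Axes are the flap's: z from hinge to ring, y as the house's. Shut, it is 315 mm above the house's origin; it moves on an arc about the hinge (house x = 0, 180 mm high).
- flap (a joint): Vent flap angle (rad): about 0 shut and upright, positive leaning away to the house's +x, at most 0.62. A stiff hinge (under 1 N at the eye) keeps it where left. Where exactly it shuts, against a solid stop, depends on how the catch is set: anywhere from -0.10 to +0.10 rad, not known beforehand. The pulling finger runs about 8 mm ahead of the ring's centre (play in the hole).
- catch (a joint): Lift of the catch's spring roller (m) in the adjustable bracket on the ridge. The flap's pin meets the roller about 0.10 rad before the flap is shut, passes under it about 0.035 rad before (lift about 2 mm; takes 4 to 11 N at the eye, then the pull drops: the click) and rests behind it on the stop, at 0.5 to 1.5 mm lift; pulled further, the force climbs again. 0 when the flap is away.
- cactus_pot: Bystander: grey cement pot, 64 mm across, 55 mm high, with a round cactus, beyond the hook end of the pole. Origin under its centre.
- succulent_pot: Bystander: grey cement pot, 64 mm across, 55 mm high, with a low succulent, right of the greenhouse, between it and the pole. Origin under its centre.
- clay_pot: Bystander: plain terracotta pot, 56 mm across, 60 mm high, right of the pole's rest. Origin under its centre.
- tall_pot: Bystander: grey cement pot, 68 mm across, 70 mm high, with a cactus, left of the greenhouse. Origin under its centre.
- brush: Bystander: small brush lying on the table's left side.
- spoon: Bystander: spoon lying on the table's left side.
- cup: Bystander: white bowl, 72 mm across, 60 mm high, on the table's left side. Origin under its centre.

How it is judged:
By the outcome, as a careful person would: the job done as asked, in the order asked, and still so for the second after the job is handed in, with the robot touching nothing.
It also fails if it takes over 61 s, if anything falls off the work surface, if the arm or the gripper's body presses on something with over 40 N, if the wrist force passes 120 N, or if a joint passes its speed limit or range.

## Working session

There is one attempt and no reset: what is moved stays moved. The work goes in short steps, Python scripts to look and compute and a tool call to move; the robot and the scene stay as the last step left them, time stands still between calls to the robot, and variables do not carry over. Pictures are saved under pics/ and viewed, and the job is handed in when it is done.

Besides the shell and the picture viewer there is one more tool, called after ">>>" as name([rows], argument=value, ...), one row to a line, values as JSON. send_rows: Moves the arm, as the interface text tells. Its arguments: {"type":"object","properties":{"targets":{"type":"array"}},"required":["targets"]}

```bash
mkdir -p pics; cat > h.py <<'E'
import numpy as np, cv2
from scipy.spatial.transform import Rotation as R
from workcell import bot, vision
def K(c):
    f=192/np.tan(np.radians(c['vertical_fov'])/2); return f
def cam_pose(name,obs=None):
    c=vision.get_calibration(name)
    if 'T_tool_cam' in c:
        o=obs or bot.get_obs()
        T=np.eye(4);T[:3,:3]=R.from_quat(o['tool_rot']).as_matrix();T[:3,3]=o['eef_pos']
        T=T@np.array(c['T_tool_cam']); return c,T[:3,:3],T[:3,3]
    Rw=R.from_rotvec(np.array(c['rvec']).ravel()).as_matrix()
    return c,Rw.T,-Rw.T@np.array(c['tvec']).ravel()
def ray(name,uv,P=None):
    c,Rc,o=P or cam_pose(name)
    f=K(c); d=np.array([(uv[0]-c['cx'])/f,(uv[1]-c['cy'])/f])
    s=d.copy()
    for _ in range(20): s=d/(1+c['k1']*(s@s))
    v=Rc@np.array([s[0],s[1],1]); return o,v/np.linalg.norm(v)
def atz(name,uv,z,P=None):
    o,v=ray(name,uv,P); return o+v*(z-o[2])/v[2]
def proj(name,X,P=None):
    c,Rc,o=P or cam_pose(name)
    p=Rc.T@(np.array(X)-o); s=p[:2]/p[2]; s=s*(1+c['k1']*(s@s)); f=K(c)
    return np.array([c['cx']+f*s[0],c['cy']+f*s[1]])
def tri(rs):
    A=np.zeros((3,3));b=np.zeros(3)
    for o,v in rs:
        M=np.eye(3)-np.outer(v,v);A+=M;b+=M@o
    X=np.linalg.solve(A,b)
    return X,[np.linalg.norm((np.eye(3)-np.outer(v,v))@(X-o)) for o,v in rs]
def snap(name,fn,scale=1):
    im=vision.camera(name); cv2.imwrite('pics/'+fn,im[:,:,::-1] if scale==1 else cv2.resize(im[:,:,::-1],None,fx=scale,fy=scale)); return im
E
python3 - <<'E'
from h import *
print(bot.get_obs())
for n in ['scene','side','wrist']:
    snap(n,n+'0.png',1.5)
    print(n,vision.get_calibration(n), cam_pose(n)[2])
for n in ['scene','side']:
  for t in ['pole','finger','rest','house','eye','flap','catch','cactus_pot','succulent_pot','clay_pot']:
    print(n,t,[(np.round(d['uv']),round(d['score'],2)) for d in vision.boxes_of(t,n)[:3]])
E
```

```text
{'clock': 0.0, 'joint_pos': array([ 1.17302789e+00,  2.41420312e-01,  3.73743582e-03,  1.33522912e+00,
       -1.11241474e-05,  1.57078930e+00]), 'joint_vel': array([-0.00034635,  0.00151095,  0.00084015, -0.00039813,  0.0009247 ,
       -0.00312565]), 'tau': array([ 5.87944560e-04, -3.72319758e+01,  2.52406186e+01,  1.68366206e-02,
       -3.02966987e-05, -9.23666136e-06]), 'eef_pos': array([0.19343702, 0.4603745 , 0.23041436]), 'tool_rot': array([ 1.97572103e-01,  9.80287787e-01, -1.03807927e-03, -2.03553368e-04]), 'ft_force': array([-0.52316845, -0.01716084, -0.40043255]), 'ft_torque': array([ 0.00374798,  0.00150896, -0.01798863]), 'grip_width': 0.08530582609910442}
scene {'vertical_fov': 53.25471245311675, 'cx': 258.4225013748689, 'cy': 196.12708695676318, 'k1': 0.03668868557222653, 'rvec': array([ 2.31426213,  0.60619714, -0.26825482]), 'tvec': array([-0.43228442, -0.01860411,  1.49541043])} [ 0.91305485 -0.68728594  1.05708901]
side {'vertical_fov': 44.17346286325701, 'cx': 261.52361612561987, 'cy': 188.1034752178336, 'k1': 0.06805273605998588, 'rvec': array([ 0.15289603, -2.8
[... 862 characters left out ...]
ay([313., 194.]), 0.86)]
scene flap [(array([310., 197.]), 0.89)]
scene catch []
scene cactus_pot [(array([277., 346.]), 0.94)]
scene succulent_pot [(array([298., 296.]), 0.57)]
scene clay_pot [(array([214., 380.]), 0.46)]
side pole [(array([270., 160.]), 0.69), (array([314., 311.]), 0.41)]
side finger [(array([268., 162.]), 0.52)]
side rest [(array([260., 167.]), 0.91)]
side house [(array([247., 210.]), 0.9), (array([218., 158.]), 0.59)]
side eye [(array([219., 195.]), 0.8)]
side flap [(array([221., 198.]), 0.74)]
side catch [(array([244., 306.]), 0.65)]
side cactus_pot [(array([215., 161.]), 0.44)]
side succulent_pot [(array([209., 190.]), 0.65)]
side clay_pot [(array([244., 135.]), 0.54)]
```

View pics/scene0.png

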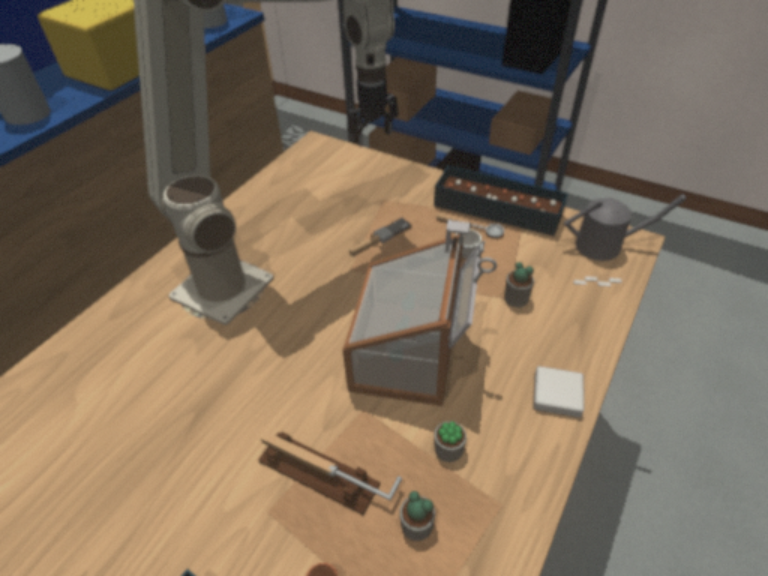

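View pics/side0.png

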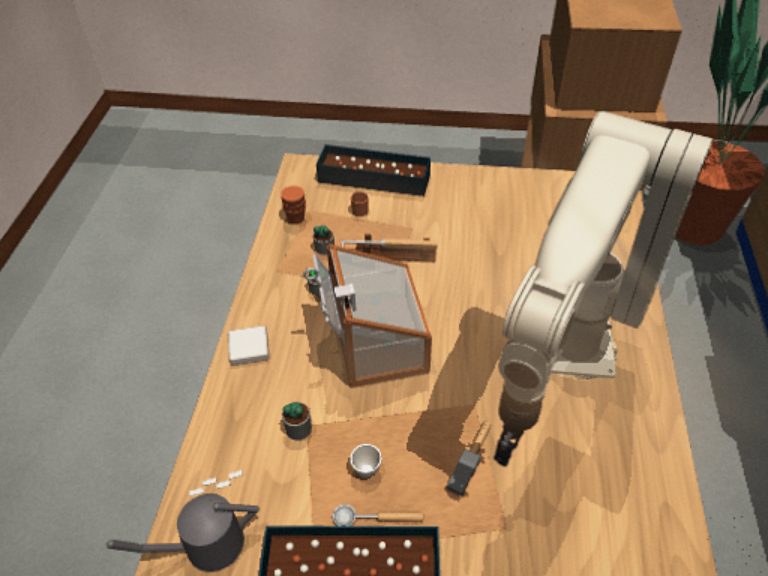

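View pics/wrist0.png

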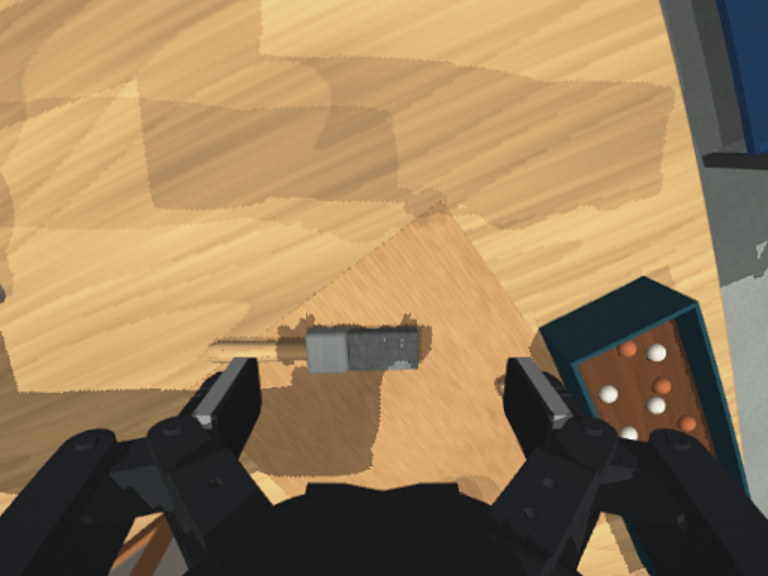

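The scene view shows the pole lying on its rest, with its handle end near (265,440) and its hook corner near (390,497) at 1.5x scale. The ring eye is near (487,266). I'll measure these next.

```bash
python3 - <<'E'
from h import *
for n in ['scene','side']:
    im=cv2.imread(f'pics/{n}0.png'); 
    if n=='scene':
        a=im[400:576,230:470]; b=im[200:420,330:530]
        cv2.imwrite('pics/sc_a.png',cv2.resize(a,None,fx=3.2,fy=3.2,interpolation=cv2.INTER_CUBIC)); cv2.imwrite('pics/sc_b.png',cv2.resize(b,None,fx=2.7,fy=2.7,interpolation=cv2.INTER_CUBIC))
    else:
        a=im[180:400,280:460]; cv2.imwrite('pics/si_a.png',cv2.resize(a,None,fx=2.7,fy=2.7,interpolation=cv2.INTER_CUBIC))
g=lambda n,t:vision.boxes_of(t,n)[0]['uv']
print('eye',tri([ray('scene',g('scene','eye')),ray('side',g('side','eye'))]))
print('finger',atz('scene',g('scene','finger'),.039),g('scene','finger'))
print('pole',atz('scene',g('scene','pole'),.039),atz('side',g('side','pole'),.039))
print('rest',atz('scene',g('scene','rest'),.02),atz('side',g('side','rest'),.02))
for t in ['cactus_pot','succulent_pot','clay_pot']:
    print(t,atz('scene',g('scene',t),.05),atz('side',g('side',t),.05))
E
```

```text
eye (array([0.63760438, 0.08119044, 0.22799666]), [np.float64(0.006305254945580725), np.float64(0.006305254945580906)])
finger [ 0.49793436 -0.30023293  0.039     ] [206.6, 305.7]
pole [ 0.50479975 -0.30248353  0.039     ] [ 0.48098285 -0.31724117  0.039     ]
rest [ 0.54093893 -0.30052395  0.02      ] [ 0.52499661 -0.28539041  0.02      ]
cactus_pot [ 0.73130733 -0.30768207  0.05      ] [ 0.72073138 -0.27246817  0.05      ]
succulent_pot [ 0.7175902  -0.14919189  0.05      ] [ 0.71831156 -0.09606695  0.05      ]
clay_pot [ 0.63476209 -0.45910428  0.05      ] [ 0.61717007 -0.46104588  0.05      ]
```

View pics/sc_a.png

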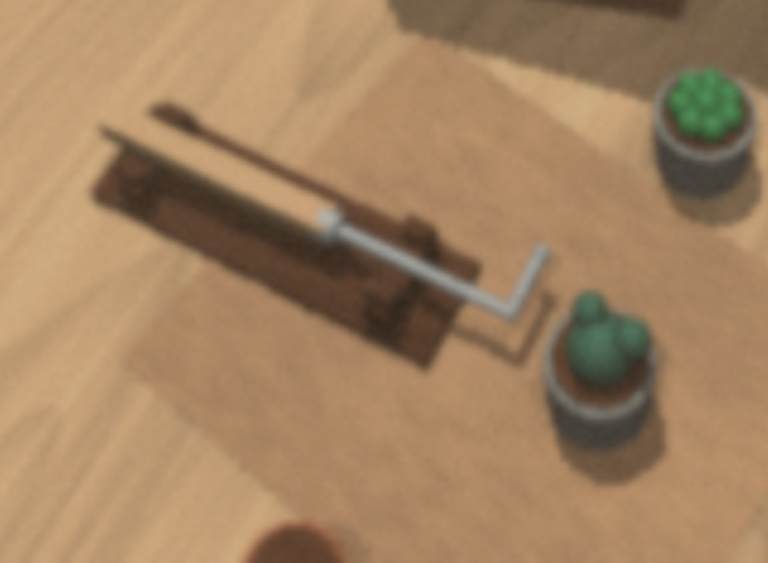

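View pics/sc_b.png

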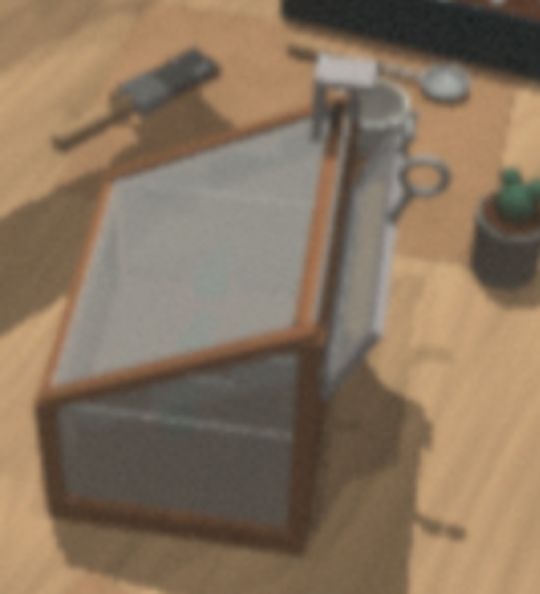

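View pics/si_a.png

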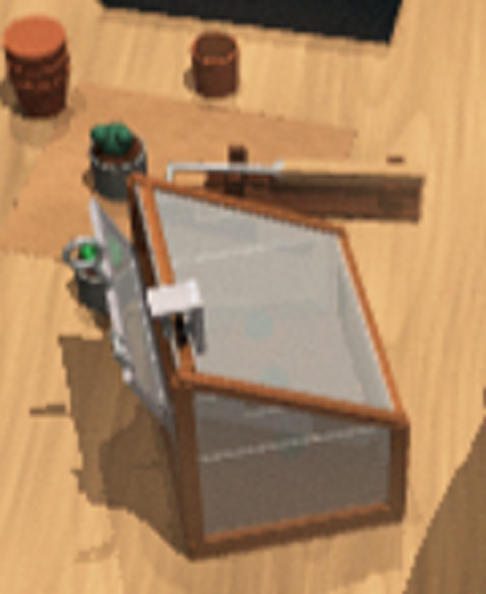

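```bash
cat > fit.py <<'E'
from h import *
from scipy.optimize import least_squares
A=lambda u,v:np.array([(230+u/3.2)/1.5,(400+v/3.2)/1.5])
B=lambda u,v:np.array([(330+u/2.7)/1.5,(200+v/2.7)/1.5])
C=lambda u,v:np.array([(280+u/2.7)/1.5,(180+v/2.7)/1.5])
PS={n:cam_pose(n) for n in('scene','side')}
obs=[('scene',(-.016,-.13,.262),B(318,332)),('scene',(-.21,-.13,.15),B(45,395)),('scene',(-.21,-.13,0),B(60,515)),('scene',(0,-.13,0),B(300,550)),('scene',(-.21,.13,.15),B(110,180)),
('side',(0,.13,0),C(195,555)),('side',(-.21,.13,0),C(405,518)),('side',(-.21,.13,.15),C(405,415)),('side',(-.016,.13,.262),C(180,378)),('side',(-.016,-.13,.262),C(135,180)),('side',(-.21,-.13,.15),C(343,230))]
def f(p):
    Rz=R.from_euler('z',p[2]).as_matrix(); t=np.array([p[0],p[1],0])
    return np.array([proj(n,Rz@np.array(X)+t,PS[n])-uv for n,X,uv in obs])
s=least_squares(lambda p:f(p).ravel(),[.55,.05,0],loss='soft_l1'); print('house',s.x); print(np.round(f(s.x),1).tolist())
er=[ray('scene',B(424,176)),ray('side',C(82,253))]
E=tri(er); print('eye',E, B(424,176),C(82,253))
Rz=R.from_euler('z',s.x[2]).as_matrix(); print('eye in house',Rz.T@(E[0]-[s.x[0],s.x[1],0]))
def ge(q): return Rz@np.array([.135*np.sin(q),0,.18+.135*np.cos(q)])+[s.x[0],s.x[1],0]
for q in(0.3,.4,.5,.6): print(q,ge(q),proj('scene',ge(q)),proj('side',ge(q)))
po=[('scene',(.03,0,0),A(330,223)),('scene',(.15,0,0),A(510,310)),('scene',(.15,.045,0),A(543,250)),('side',(.03,0,0),C(278,167)),('side',(.15,0,0),C(170,168))]
def fp(p):
    Rz=R.from_euler('z',p[2]).as_matrix(); t=np.array([p[0],p[1],.039])
    return np.array([proj(n,Rz@np.array(X)+t,PS[n])-uv for n,X,uv in po])
for i in (5,3):
    pp=po; sp=least_squares(lambda p:fp(p)[:i].ravel(),[.52,-.3,0]); print('pole',sp.x,np.round(fp(sp.x),1).tolist())
E
python3 fit.py
```

```text
house [0.61856219 0.08294668 0.35149341]
[[-2.3, 0.2], [-1.1, 1.6], [-1.6, 0.5], [2.8, 0.3], [-0.9, -3.4], [-2.3, 3.2], [-1.1, 1.1], [0.0, 2.5], [1.9, 2.3], [-0.8, -0.4], [-2.4, -1.2]]
eye (array([0.66730882, 0.09293413, 0.30274619]), [np.float64(0.0017499922190726375), np.float64(0.0017499922190724996)]) [324.69135802 176.79012346] [206.91358025 182.4691358 ]
eye in house [ 0.04920492 -0.00740667  0.30274619]
0.3 [0.65601821 0.09668262 0.30897043] [321.1544529  173.02820709] [209.22721326 182.33110087]
0.4 [0.66791943 0.10104706 0.30434323] [325.4538532  174.65941868] [205.76760319 183.88822317]
0.5 [0.67932748 0.10523064 0.29847365] [329.50606314 176.58326766] [202.49686533 185.65757778]
0.6 [0.69012839 0.10919157 0.29142031] [333.26194161 178.77365164] [199.45264817 187.61755858]
pole [ 0.5188749  -0.29911408  0.03911991] [[-0.4, -0.0], [-0.5, 0.4], [0.0, -0.9], [-0.7, 0.6], [-0.8, -0.8]]
pole [ 0.51969854 -0.29853     0.03372076] [[-0.0, -0.0], [-0.3, 0.7], [0.3, -0.7], [-0.9, 0.6], [-1.0, -0.9]]
```

>>> send_rows([
  [[0, 0, 6, 0.1, 8.5], [2, -4, 12, 0.2, 8.5], [5, -9, 18, 0.3, 8.5], [8, -14, 20, 0.4, 8.5], [11, -19, 20, 0.5, 8.5], [14, -24, 20, 0.6, 8.5], [18, -29, 20, 0.7, 8.5], [22, -34, 20, 0.75, 8.5], [25, -39, 20, 0.75, 8.5], [28, -44, 20, 0.75, 8.5], [28, -44, 20, 0.75, 8.5]],
])

```text
clock: 3.22
eef_pos: [0.475, 0.0179, 0.4303]
tool_rot: [-0.173, 0.985, -0.0, -0.001]
ft_force: [0.4, 1.1, 0.8]
grip_width: 0.0855
```

```bash
python3 - <<'E'
from h import *
o=bot.get_obs();print(o['clock'],o['eef_pos'],o['tool_rot'],o['ft_force'],o['joint_vel'])
im=snap('wrist','w1.png',1.5)
P=cam_pose('wrist',o)
for t in ['eye','flap','house']: print(t,[(np.round(d['uv'],1),round(d['score'],2)) for d in vision.boxes_of(t,'wrist')[:3]])
print(proj('wrist',[.667,.093,.303],P))
E
```

```text
3.225 [0.47499639 0.01787846 0.43034145] [-1.72531187e-01  9.85003799e-01 -9.73405028e-05 -7.03961821e-04] [0.37089016 1.12581813 0.77867914] [-0.1391453   0.0810699   0.12299195  0.04517564  0.02735376 -0.17667572]
eye [(array([254.7, 295.4]), 0.91)]
flap [(array([252.4, 294.9]), 0.63)]
house [(array([258.3, 208.6]), 0.98)]
[258.85668848 342.45227457]
```

View pics/w1.png

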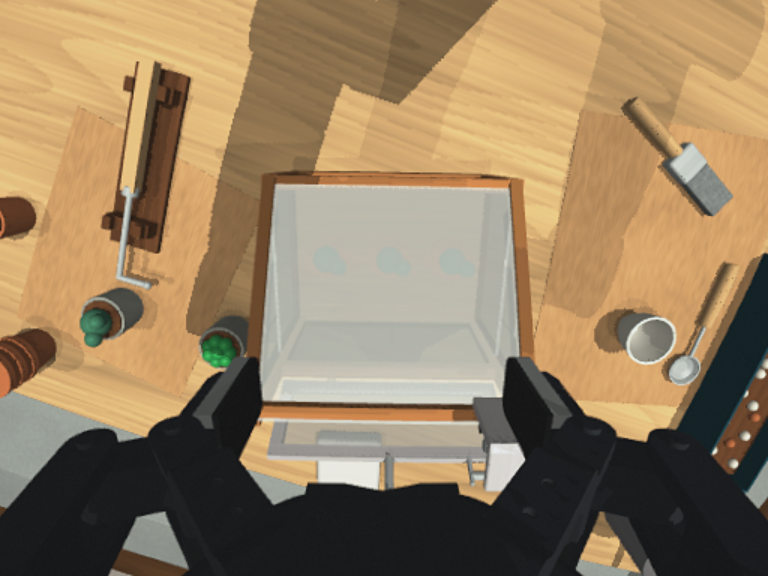

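>>> send_rows([
  [[-5, -2, 0, 0, 8.5], [-10, -4, 0, 0, 8.5], [-10, -4, 0, 0, 8.5], [-10, -4, 0, 0, 8.5]],
])

```text
clock: 3.92
eef_pos: [0.3736, -0.0179, 0.4321]
tool_rot: [-0.176, 0.984, -0.0, 0.001]
ft_force: [0.3, 0.7, -0.2]
grip_width: 0.0849
```

```bash
python3 - <<'E'
from h import *
o=bot.get_obs();print(o['clock'],o['eef_pos'],o['tool_rot'],o['ft_force'],o['joint_vel'])
im=snap('wrist','w2.png',1.5)
import pickle;pickle.dump(o,open('o2.pkl','wb'))
P=cam_pose('wrist',o)
for t in ['eye','flap','pole','finger']: print(t,[(np.round(d['uv'],1),round(d['score'],2)) for d in vision.boxes_of(t,'wrist')[:3]])
print(proj('wrist',[.667,.093,.303],P))
E
```

```text
3.925 [ 0.37362017 -0.01786346  0.4320716 ] [-1.76292283e-01  9.84336987e-01 -9.67454557e-05  1.31021410e-03] [ 0.26588819  0.72820217 -0.16492105] [ 0.00016533  0.03815781  0.01502896 -0.00296729 -0.00085195 -0.00151266]
eye []
flap []
pole [(array([ 98.6, 150.8]), 0.66)]
finger [(array([ 98.1, 153.2]), 0.92)]
[256.09961872 398.78916132]
```

View pics/w2.png

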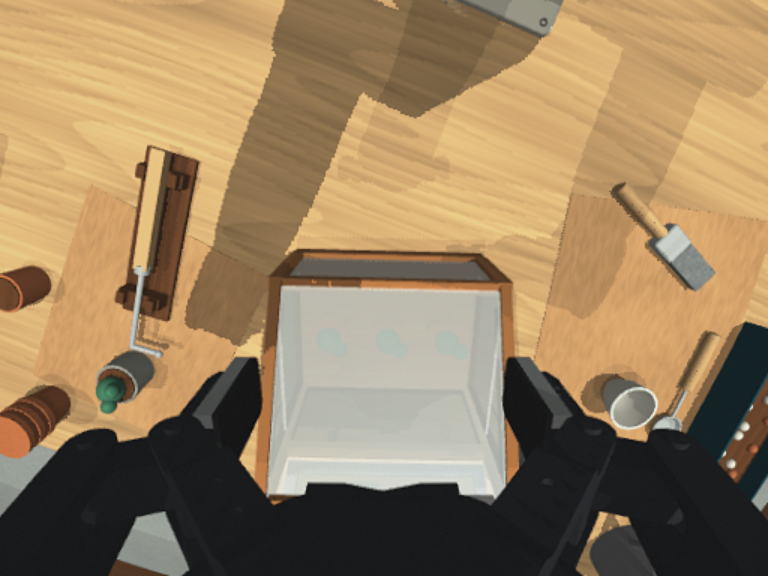

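```bash
cat >> fit.py <<'E'
import pickle
print('---')
PS['w2']=cam_pose('wrist',pickle.load(open('o2.pkl','rb')))
def proj(n,X,P,_p=proj): return _p('wrist' if n=='w2' else n,X,P)
W=lambda u,v:np.array([u,v])/1.5
obs+=[('w2',(-.21,-.13,.15),W(268,279)),('w2',(-.21,.13,.15),W(514,282))]
s=least_squares(lambda p:f(p).ravel(),[.55,.05,0],loss='soft_l1'); print('house',s.x); print(np.round(f(s.x),1).tolist())
Rz=R.from_euler('z',s.x[2]).as_matrix(); print('eye in house',Rz.T@(E[0]-[s.x[0],s.x[1],0]))
po+=[('w2',(.03,0,0),W(140,269)),('w2',(.15,0,0),W(133,346)),('w2',(.15,.05,0),W(162,354)),('w2',(-.13,0,0.009),W(159,148))]
sp=least_squares(lambda p:fp(p).ravel(),[.52,-.3,0]); print('pole',sp.x,np.round(fp(sp.x),1).tolist())
po=po[5:]
sp=least_squares(lambda p:fp(p).ravel(),[.52,-.3,0]); print('pole w2 only',sp.x,np.round(fp(sp.x),1).tolist())
E
python3 fit.py | sed -n '/---/,$p'
```

```text
---
house [0.61661494 0.0807798  0.34569902]
[[-3.6, 0.4], [-2.2, 1.5], [-2.6, 0.4], [1.7, 0.5], [-1.4, -3.4], [-1.9, 2.8], [-0.7, 1.0], [0.5, 2.4], [2.3, 1.9], [0.1, -0.8], [-1.7, -1.4], [0.5, 0.8], [-0.4, 0.2]]
eye in house [ 0.05181331 -0.00574259  0.30274619]
pole [ 0.51830697 -0.30003878  0.04153128] [[-0.7, 0.1], [-0.8, 0.5], [-0.3, -0.9], [-0.6, 0.5], [-0.6, -0.9], [1.3, -0.7], [-1.5, -0.7], [1.4, 0.7], [-0.7, 1.2]]
pole w2 only [ 0.51796591 -0.30025931  0.04038821] [[1.2, -0.9], [-1.7, -0.9], [1.3, 0.6], [-0.7, 1.0]]
```

>>> send_rows([
  [[2, -6, 0, -0.16, 8.5], [5, -12, 0, -0.31, 8.5], [8, -18, -2, -0.31, 8.5], [12, -23.5, -6, -0.31, 8.5], [14.4, -28.2, -11, -0.31, 8.5], [14.4, -28.2, -17, -0.31, 8.5], [14.4, -28.2, -23, -0.31, 8.5], [14.4, -28.2, -27, -0.31, 8.5], [14.4, -28.2, -27, -0.31, 8.5], [14.4, -28.2, -27, -0.31, 8.5]],
])

```text
clock: 5.42
eef_pos: [0.5193, -0.3017, 0.1634]
tool_rot: [-0.021, 1.0, -0.001, 0.001]
ft_force: [-0.1, -0.4, 1.1]
grip_width: 0.0847
```

```bash
cat > look.py <<'E'
from h import *
import sys
o=bot.get_obs();np.set_printoptions(precision=4,suppress=True)
print(o['clock'],o['eef_pos'],'yaw',R.from_quat(o['tool_rot']).as_matrix()[:3,1],o['ft_force'],o['ft_torque'],o['grip_width'])
for a in sys.argv[1:]:
    n,fn=a.split(':'); snap(n,fn+'.png',1.5)
E
python3 look.py wrist:w3
```

```text
5.425 [ 0.5193 -0.3017  0.1634] yaw [-0.0425  0.9991 -0.0016] [-0.1209 -0.3648  1.1227] [ 0.0001 -0.0185  0.0029] 0.08469095926436672
```

View pics/w3.png

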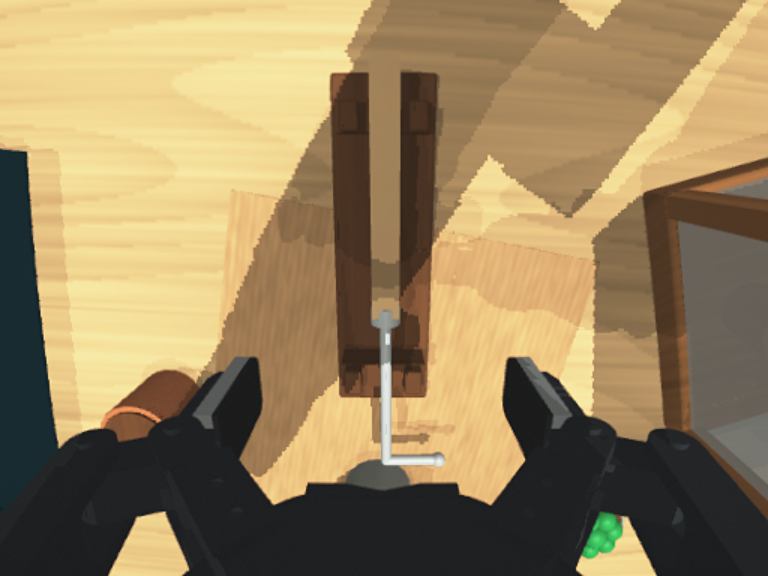

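```bash
python3 - <<'E'
from h import *
from scipy.optimize import least_squares
P=cam_pose('wrist')
po=[((.03,0,0.01),(386,314)),((.15,0,0),(386,461)),((.15,.045,0),(439,460)),((-.13,0,.009),(385,60))]
def fp(p,m=3):
    Rz=R.from_euler('z',p[2]).as_matrix(); t=np.array([p[0],p[1],.039])
    return np.array([proj('wrist',Rz@np.array(X)+t,P)-np.array(u)/1.5 for X,u in po[:m]])
for m in(3,4):
    s=least_squares(lambda p:fp(p,m).ravel(),[.52,-.3,0]);print(s.x,fp(s.x,m).round(1).tolist())
E
```

```text
[ 0.51914607 -0.29884698  0.02637855] [[0.4, 3.0], [-1.8, -2.5], [1.4, -1.5]]
[ 0.5210729  -0.30044889  0.0413821 ] [[-0.9, 4.8], [-1.3, -1.2], [1.8, -0.6], [0.4, -2.4]]
```

>>> send_rows([
  [[0, 0.1, -5, 0, 8.5], [0, 0.1, -10, 0, 8.5], [0, 0.1, -12.5, 0, 8.5], [0, 0.1, -14.2, 0, 8.5], [0, 0.1, -14.2, 0, 8.5], [0, 0.1, -14.2, 0, 4], [0, 0.1, -14.2, 0, 0], [0, 0.1, -14.2, 0, 0], [0, 0.1, -14.2, 0, 0], [0, 0.1, -14.2, 0, 0], [0, 0.1, -14.2, 0, 0]],
])

```text
clock: 6.85
eef_pos: [0.5181, -0.3004, 0.02]
tool_rot: [-0.021, 1.0, -0.0, 0.001]
ft_force: [-1.1, 0.1, 5.2]
grip_width: 0.0171
```

```bash
python3 look.py wrist:w4
```

```text
6.85 [ 0.5181 -0.3004  0.02  ] yaw [-0.0421  0.9991 -0.0008] [-1.1357  0.116   5.1922] [0.027  0.1387 0.0061] 0.017087999826022833
```

View pics/w4.png

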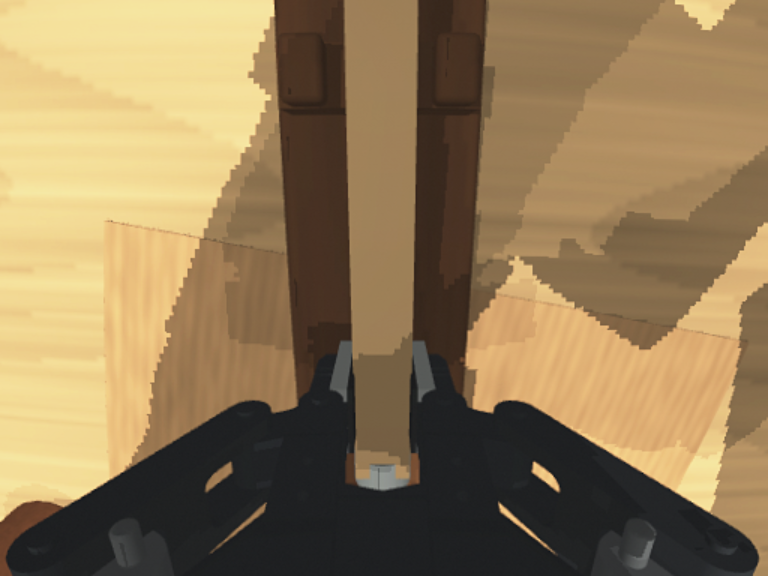

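```bash
python3 - <<'E'
from h import *
P=cam_pose('wrist');o=bot.get_obs()
p=atz('wrist',np.array([380,466])/1.5,.049,P);T=R.from_quat(o['tool_rot']).as_matrix()
print(p,T.T@(p-o['eef_pos']))
E
```

```text
[ 0.54248821 -0.29993515  0.049     ] [-0.02440795 -0.00060023 -0.0290094 ]
```

>>> send_rows([
  [[0, 0, 1, 0, 0], [0, 0, 3, 0, 0], [0, 0, 6, 0, 0], [0, 0, 11, 0, 0], [0, 0, 17, 0, 0], [0, 0, 23, 0, 0], [0, 0, 29, 0, 0], [0, 0, 29, 0, 0], [0, 0, 29, 0, 0]],
])

```text
clock: 8.02
eef_pos: [0.5173, -0.2998, 0.3085]
tool_rot: [-0.021, 1.0, 0.0, -0.001]
ft_force: [0.6, -0.2, -2.6]
grip_width: 0.0168
```

```bash
python3 look.py wrist:w5 scene:s5 side:d5
```

```text
8.025 [ 0.5173 -0.2998  0.3085] yaw [-0.0422  0.9991  0.0008] [ 0.6456 -0.2465 -2.5806] [ 0.019   0.0342 -0.0587] 0.016841229867790197
```

View pics/s5.png

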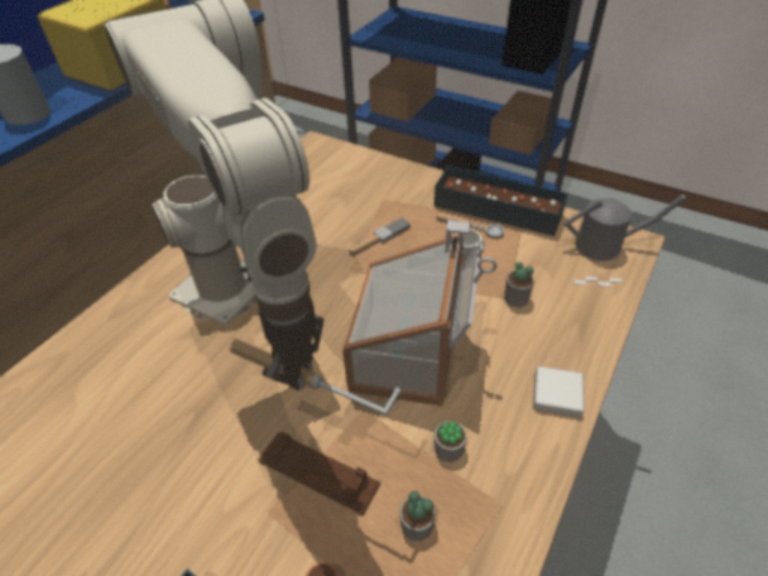

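View pics/d5.png

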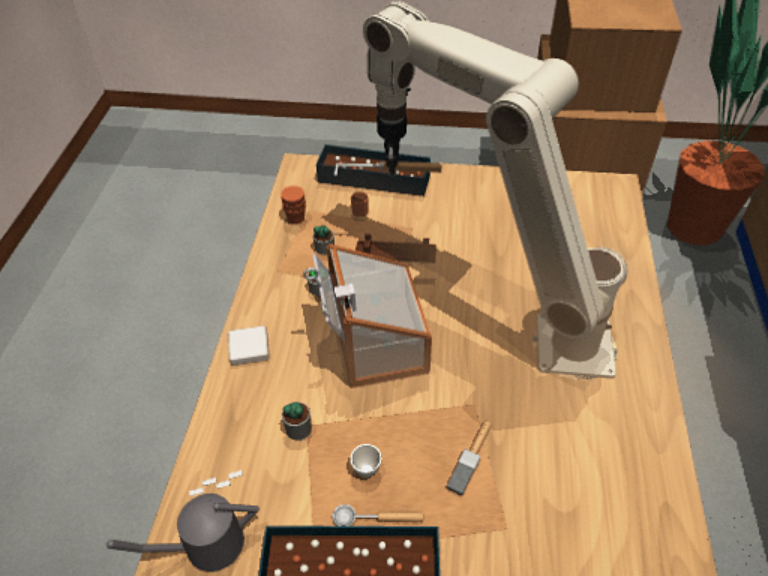

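>>> send_rows([
  [[0, 5, 1, 0.1, 0], [1, 10, 1, 0.2, 0], [2, 15, 1, 0.307, 0], [3, 20, 1, 0.307, 0], [3.4, 24, 0, 0.307, 0], [3.4, 26, -1.5, 0.307, 0], [3.4, 26, -2.4, 0.307, 0], [3.4, 26, -2.4, 0.307, 0], [3.4, 26, -2.4, 0.307, 0]],
])

```text
clock: 9.3
eef_pos: [0.5517, -0.0411, 0.2854]
tool_rot: [-0.173, 0.985, -0.0, -0.0]
ft_force: [0.4, -0.1, -0.7]
grip_width: 0.017
```

```bash
cat > hook.py <<'E'
import sys
from h import *
tag=sys.argv[1]
o=bot.get_obs();np.set_printoptions(precision=4,suppress=True)
print(o['clock'],o['eef_pos'],'yaw',R.from_quat(o['tool_rot']).as_matrix()[:3,1],o['ft_force'],o['ft_torque'],o['grip_width'])
T=R.from_quat(o['tool_rot']).as_matrix()
# pole frame: x=-tool x, y=tool y, z=-tool z ; origin at tool (0,0,-.019)
po=lambda x,y,z:np.array(o['eef_pos'])+T@np.array([-x,y,-.019-z])
crops={'scene':(280,135,90),'side':(165,140,90)}
for n in('scene','side'):
    im=vision.camera(n)[:,:,::-1].copy()
    x,y,w=crops[n]
    x0,y0=x,y
    c=cv2.resize(im[y0:y0+w,x0:x0+w],None,fx=6,fy=6,interpolation=cv2.INTER_CUBIC)
    cv2.imwrite(f'pics/{tag}_{n}.png',c)
    for nm,p in(('corner',po(.15,0,0)),('fing20',po(.15,.02,0)),('ball',po(.15,.045,0)),('eye0',np.array([.667,.093,.303]))):
        u=proj(n,p); print(n,nm,p,u.round(1),'crop',((u-[x0,y0])*6).round())
    print([(np.round(d['uv'],1),round(d['score'],2)) for t in('eye','finger') for d in vision.boxes_of(t,n)[:2]])
E
python3 hook.py a
```

```text
9.3 [ 0.5517 -0.0411  0.2854] yaw [-0.3406  0.9402 -0.0002] [ 0.3593 -0.0533 -0.7244] [-0.0288 -0.02   -0.0212] 0.017029536677822983
scene corner [0.6928 0.0099 0.3044] [320.8 197.8] crop [245. 377.]
scene fing20 [0.686  0.0287 0.3044] [321.2 192.6] crop [247. 346.]
scene ball [0.6774 0.0523 0.3044] [321.7 186.3] crop [250. 308.]
scene eye0 [0.667 0.093 0.303] [324.  176.6] crop [264. 250.]
[(array([310.5, 192.4]), 0.69), (array([253.9, 192.4]), 0.81), (array([347.4, 188.5]), 0.23)]
side corner [0.6928 0.0099 0.3044] [203.8 165.2] crop [233. 151.]
side fing20 [0.686  0.0287 0.3044] [204.6 169. ] crop [238. 174.]
side ball [0.6774 0.0523 0.3044] [205.7 173.8] crop [244. 203.]
side eye0 [0.667 0.093 0.303] [206.5 182.5] crop [249. 255.]
[(array([216.9, 194.1]), 0.76), (array([260.8, 154.9]), 0.86)]
```

View pics/a_scene.png

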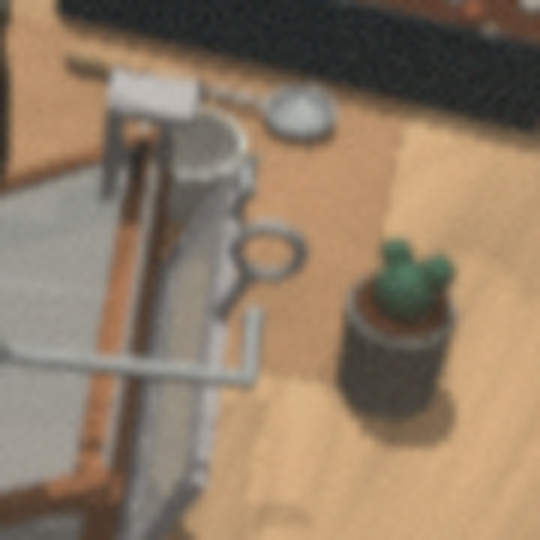

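View pics/a_side.png

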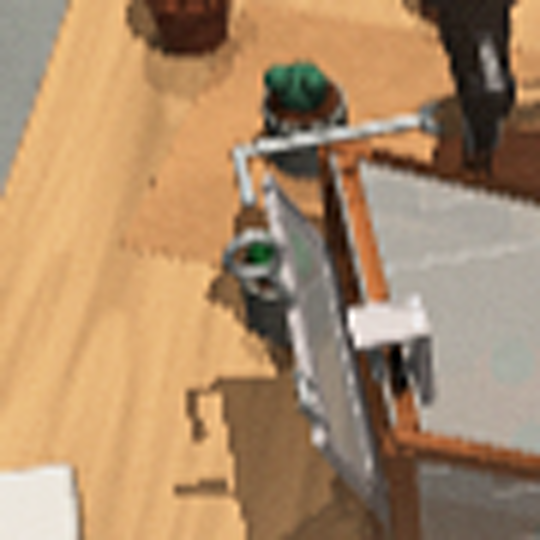

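>>> send_rows([
  [[0.4, 0.15, -0.1, 0, 0], [0.4, 0.15, -0.1, 0, 0], [-0.1, 1.5, -0.1, 0, 0], [-0.6, 2.9, -0.1, 0, 0], [-0.6, 2.9, -0.1, 0, 0], [-0.6, 2.9, -0.1, 0, 0]],
])

```text
clock: 10.35
eef_pos: [0.5456, -0.0107, 0.2845]
tool_rot: [-0.174, 0.985, -0.0, 0.0]
ft_force: [0.5, -0.3, -1.2]
grip_width: 0.0167
```

```bash
python3 hook.py b
```

```text
10.35 [ 0.5456 -0.0107  0.2845] yaw [-0.3429  0.9394 -0.0004] [ 0.5189 -0.3106 -1.1969] [-0.0227 -0.0477  0.011 ] 0.016733811888775665
scene corner [0.6865 0.0407 0.3035] [323.1 190.2] crop [259. 331.]
scene fing20 [0.6797 0.0595 0.3035] [323.5 185.2] crop [261. 301.]
scene ball [0.6711 0.083  0.3035] [324. 179.] crop [264. 264.]
scene eye0 [0.667 0.093 0.303] [324.  176.6] crop [264. 250.]
[(array([312.1, 195.6]), 0.86), (array([253.2, 185.9]), 0.66)]
side corner [0.6865 0.0407 0.3035] [203.8 171.5] crop [233. 189.]
side fing20 [0.6797 0.0595 0.3035] [204.7 175.4] crop [238. 212.]
side ball [0.6711 0.083  0.3035] [205.9 180.3] crop [245. 242.]
side eye0 [0.667 0.093 0.303] [206.5 182.5] crop [249. 255.]
[(array([221.7, 198.1]), 0.95), (array([259.1, 161.2]), 0.63)]
```

View pics/b_scene.png

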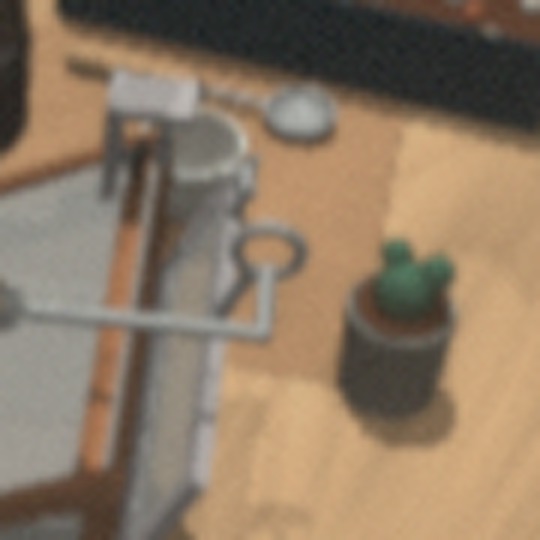

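View pics/b_side.png

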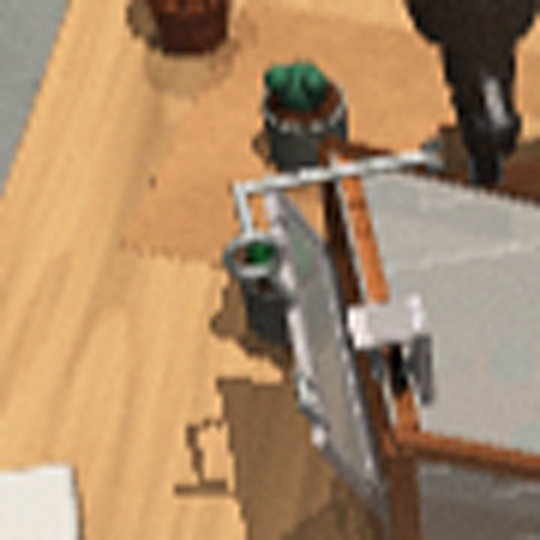

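>>> send_rows([
  [[-0.25, 0.6, 0, 0, 0], [-0.45, 1.2, 0, 0, 0], [-0.7, 1.8, 0, 0, 0], [-0.7, 1.8, 0, 0, 0]],
])

```text
clock: 11.15
eef_pos: [0.5385, 0.0076, 0.2844]
tool_rot: [-0.174, 0.985, -0.0, 0.0]
ft_force: [0.1, 0.5, -1.3]
grip_width: 0.0168
```

```bash
python3 hook.py c
```

```text
11.15 [0.5385 0.0076 0.2844] yaw [-0.3431  0.9393 -0.    ] [ 0.1389  0.4532 -1.3049] [-0.0615 -0.0321  0.0021] 0.016789801042587264
scene corner [0.6794 0.0591 0.3035] [323.3 185.2] crop [260. 301.]
scene fing20 [0.6725 0.0779 0.3034] [323.7 180.3] crop [262. 272.]
scene ball [0.6639 0.1013 0.3034] [324.2 174.4] crop [265. 236.]
scene eye0 [0.667 0.093 0.303] [324.  176.6] crop [264. 250.]
[(array([312. , 191.5]), 0.75), (array([255.2, 178.5]), 0.95)]
side corner [0.6794 0.0591 0.3035] [204.8 175.3] crop [239. 212.]
side fing20 [0.6725 0.0779 0.3034] [205.7 179.2] crop [244. 235.]
side ball [0.6639 0.1013 0.3034] [206.9 184.2] crop [251. 265.]
side eye0 [0.667 0.093 0.303] [206.5 182.5] crop [249. 255.]
[(array([219.3, 196.9]), 0.8), (array([265.2, 160.9]), 0.59)]
```

View pics/c_scene.png

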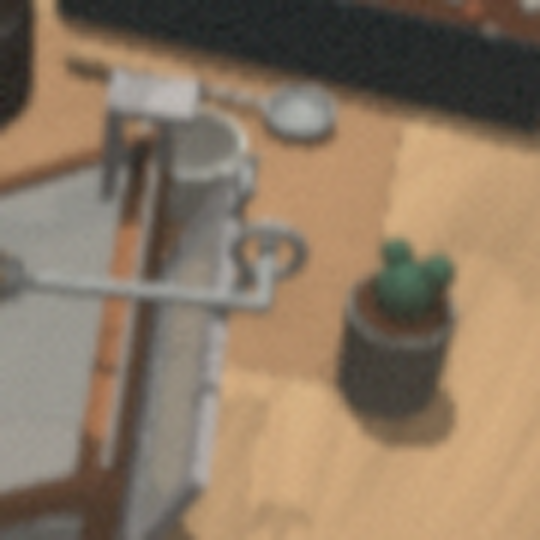

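View pics/c_side.png

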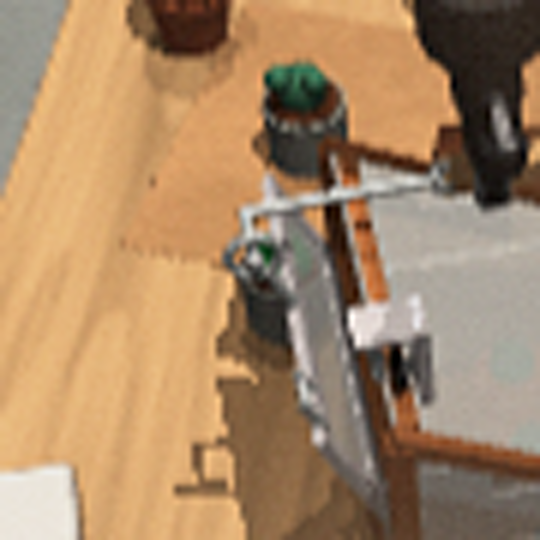

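>>> send_rows([
  [[-0.2, 0.6, 0, 0, 0], [-0.4, 1.1, 0, 0, 0], [-0.55, 1.5, 0, 0, 0], [-0.55, 1.5, 0, 0, 0], [-0.9, 1.35, 0.15, 0, 0], [-1.25, 1.25, 0.3, 0, 0], [-1.6, 1.1, 0.45, 0, 0], [-1.95, 1.0, 0.55, 0, 0], [-2.3, 0.85, 0.65, 0, 0], [-2.3, 0.85, 0.65, 0, 0]],
])

```text
clock: 12.7
eef_pos: [0.5154, 0.0153, 0.291]
tool_rot: [-0.174, 0.985, -0.0, 0.0]
ft_force: [0.4, -0.8, -0.7]
grip_width: 0.017
```

```bash
python3 hook.py d
```

```text
12.7 [0.5154 0.0153 0.291 ] yaw [-0.3419  0.9397 -0.0002] [ 0.3733 -0.7935 -0.7476] [ 0.0026 -0.0423 -0.0528] 0.016999858197569634
scene corner [0.6564 0.0666 0.3101] [317.  179.2] crop [222. 265.]
scene fing20 [0.6495 0.0854 0.31  ] [317.5 174.4] crop [225. 236.]
scene ball [0.641  0.1089 0.31  ] [318.1 168.6] crop [228. 201.]
scene eye0 [0.667 0.093 0.303] [324.  176.6] crop [264. 250.]
[(array([311.3, 193.7]), 0.59), (array([246.6, 173.8]), 0.47), (array([252.4, 173.3]), 0.88)]
side corner [0.6564 0.0666 0.3101] [210.7 176. ] crop [274. 216.]
side fing20 [0.6495 0.0854 0.31  ] [211.6 179.9] crop [280. 240.]
side ball [0.641  0.1089 0.31  ] [212.8 185. ] crop [287. 270.]
side eye0 [0.667 0.093 0.303] [206.5 182.5] crop [249. 255.]
[(array([220.8, 201.3]), 0.79), (array([269.2, 162.3]), 0.8), (array([194.6, 280.6]), 0.54)]
```

View pics/d_scene.png

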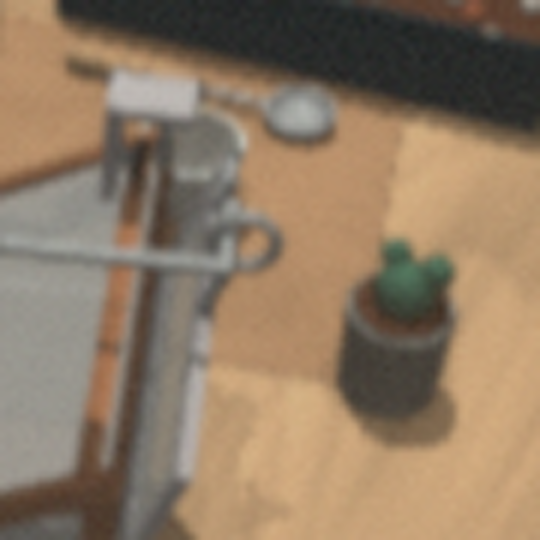

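View pics/d_side.png

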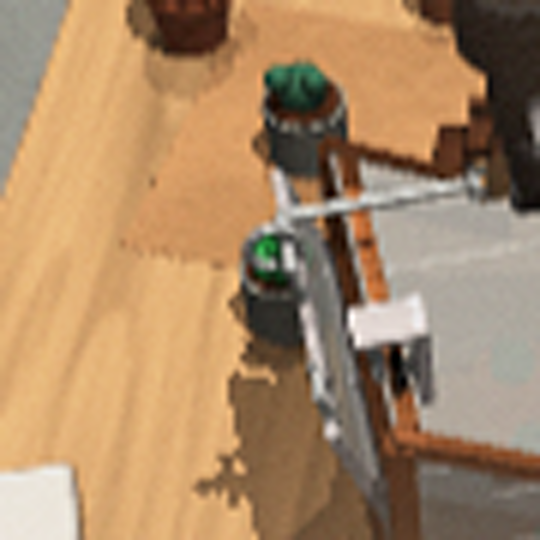

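>>> send_rows([
  [[-0.3, -0.1, 0.06, 0, 0], [-0.6, -0.2, 0.12, 0, 0], [-0.8, -0.3, 0.17, 0, 0], [-1.0, -0.36, 0.2, 0, 0], [-1.0, -0.36, 0.2, 0, 0]],
])

```text
clock: 13.62
eef_pos: [0.5055, 0.0118, 0.2929]
tool_rot: [-0.174, 0.985, -0.0, -0.0]
ft_force: [-0.5, 0.4, -0.7]
grip_width: 0.0173
```

>>> send_rows([
  [[-0.2, -0.07, 0.03, 0, 0], [-0.38, -0.14, 0.06, 0, 0]],
])

```text
clock: 13.88
eef_pos: [0.5019, 0.0105, 0.2935]
tool_rot: [-0.174, 0.985, 0.0, 0.0]
ft_force: [1.1, 0.5, -1.5]
grip_width: 0.0169
```

>>> send_rows([
  [[-0.2, -0.07, 0.02, 0, 0]],
])

```text
clock: 14.0
eef_pos: [0.4998, 0.0098, 0.2936]
tool_rot: [-0.174, 0.985, 0.0, 0.0]
ft_force: [-0.3, 0.2, -0.6]
grip_width: 0.0171
```

>>> send_rows([
  [[-0.2, -0.07, 0.02, 0, 0]],
])

```text
clock: 14.12
eef_pos: [0.4978, 0.0091, 0.2939]
tool_rot: [-0.174, 0.985, 0.0, 0.0]
ft_force: [0.4, 0.2, -0.6]
grip_width: 0.017
```

>>> send_rows([
  [[-0.2, -0.07, 0.02, 0, 0]],
])

```text
clock: 14.25
eef_pos: [0.4957, 0.0083, 0.294]
tool_rot: [-0.174, 0.985, 0.0, 0.0]
ft_force: [0.7, 0.6, -2.0]
grip_width: 0.017
```

>>> send_rows([
  [[-0.2, -0.07, 0.02, 0, 0]],
])

```text
clock: 14.38
eef_pos: [0.4937, 0.0076, 0.2942]
tool_rot: [-0.174, 0.985, 0.0, -0.0]
ft_force: [0.2, 0.5, -1.7]
grip_width: 0.0169
```

>>> send_rows([
  [[-0.15, -0.05, 0.01, 0, 0]],
])

```text
clock: 14.5
eef_pos: [0.4922, 0.0071, 0.2943]
tool_rot: [-0.174, 0.985, 0.0, -0.0]
ft_force: [0.4, 1.3, -1.5]
grip_width: 0.017
```

>>> send_rows([
  [[-0.15, -0.05, 0.01, 0, 0]],
])

```text
clock: 14.62
eef_pos: [0.4908, 0.0066, 0.2944]
tool_rot: [-0.174, 0.985, 0.0, -0.0]
ft_force: [-0.3, 0.3, -1.2]
grip_width: 0.0169
```

>>> send_rows([
  [[-0.15, -0.05, 0.01, 0, 0]],
])

```text
clock: 14.75
eef_pos: [0.4893, 0.0061, 0.2945]
tool_rot: [-0.174, 0.985, -0.0, -0.0]
ft_force: [0.6, 0.8, -0.5]
grip_width: 0.0171
```

>>> send_rows([
  [[-0.15, -0.05, 0, 0, 0]],
])

```text
clock: 14.88
eef_pos: [0.4878, 0.0056, 0.2945]
tool_rot: [-0.174, 0.985, -0.0, -0.0]
ft_force: [0.7, 0.0, -2.3]
grip_width: 0.017
```

>>> send_rows([
  [[-0.15, -0.05, 0, 0, 0]],
])

```text
clock: 15.0
eef_pos: [0.4863, 0.0051, 0.2945]
tool_rot: [-0.174, 0.985, -0.0, -0.0]
ft_force: [0.0, 0.6, -1.2]
grip_width: 0.017
```

>>> send_rows([
  [[-0.15, -0.05, 0, 0, 0]],
])

```text
clock: 15.12
eef_pos: [0.4848, 0.0046, 0.2945]
tool_rot: [-0.174, 0.985, -0.0, -0.0]
ft_force: [1.0, 0.9, -1.6]
grip_width: 0.0173
```

```bash
python3 hook.py e
```

```text
15.125 [0.4848 0.0046 0.2945] yaw [-0.3421  0.9397 -0.    ] [ 0.9977  0.8803 -1.6351] [ 0.2083 -0.095   0.0638] 0.017291932578499137
scene corner [0.6257 0.0559 0.3135] [305.6 177. ] crop [153. 252.]
scene fing20 [0.6189 0.0747 0.3135] [306.2 172.2] crop [157. 223.]
scene ball [0.6103 0.0982 0.3135] [306.9 166.4] crop [161. 189.]
scene eye0 [0.667 0.093 0.303] [324.  176.6] crop [264. 250.]
[(array([309.7, 187.2]), 0.69), (array([213.1, 312.7]), 0.56), (array([238. , 172.1]), 0.77)]
side corner [0.6257 0.0559 0.3135] [219.6 173.8] crop [328. 203.]
side fing20 [0.6189 0.0747 0.3135] [220.7 177.7] crop [334. 226.]
side ball [0.6103 0.0982 0.3135] [221.9 182.7] crop [342. 256.]
side eye0 [0.667 0.093 0.303] [206.5 182.5] crop [249. 255.]
[(array([218.7, 177.4]), 0.61), (array([312.9, 306.8]), 0.58), (array([274.5, 161.9]), 0.6)]
```

View pics/e_scene.png

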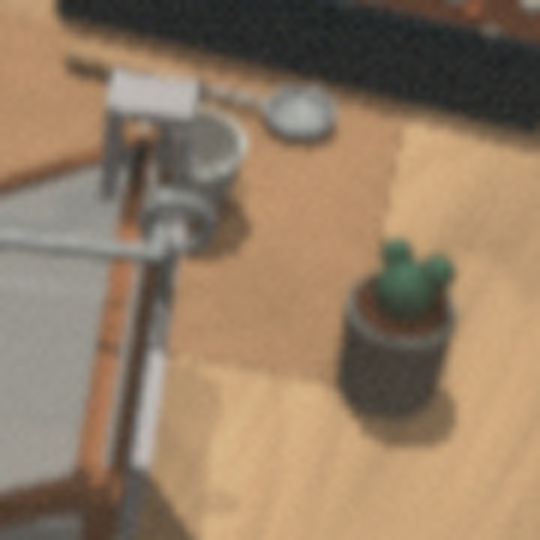

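View pics/e_side.png

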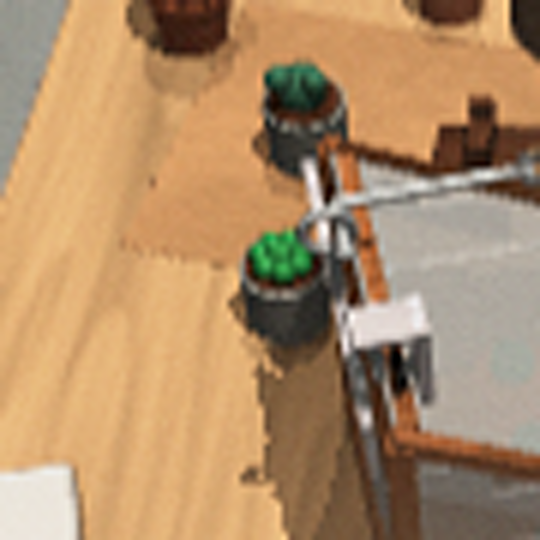

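>>> send_rows([
  [[-0.14, -0.05, 0, 0, 0]],
])

```text
clock: 15.55
eef_pos: [0.4836, 0.0042, 0.2945]
tool_rot: [-0.174, 0.985, -0.0, 0.0]
ft_force: [1.2, 0.7, -2.2]
grip_width: 0.0169
```

>>> send_rows([
  [[-0.14, -0.05, 0, 0, 0]],
])

```text
clock: 15.68
eef_pos: [0.4821, 0.0036, 0.2945]
tool_rot: [-0.174, 0.985, -0.0, 0.0]
ft_force: [0.3, -1.0, -1.9]
grip_width: 0.0166
```

>>> send_rows([
  [[-0.14, -0.05, 0, 0, 0]],
])

```text
clock: 15.8
eef_pos: [0.4806, 0.0031, 0.2945]
tool_rot: [-0.174, 0.985, -0.0, -0.0]
ft_force: [0.7, 0.4, -1.5]
grip_width: 0.017
```

>>> send_rows([
  [[-0.14, -0.05, 0, 0, 0]],
])

```text
clock: 15.92
eef_pos: [0.4792, 0.0026, 0.2945]
tool_rot: [-0.174, 0.985, -0.0, -0.0]
ft_force: [0.6, 0.6, -1.7]
grip_width: 0.017
```

>>> send_rows([
  [[-0.14, -0.05, 0, 0, 0]],
])

```text
clock: 16.05
eef_pos: [0.4779, 0.0022, 0.2945]
tool_rot: [-0.174, 0.985, 0.0, 0.0]
ft_force: [1.9, 0.3, -1.6]
grip_width: 0.0172
```

>>> send_rows([
  [[-0.14, -0.05, -0.01, 0, 0]],
])

```text
clock: 16.18
eef_pos: [0.4774, 0.002, 0.2946]
tool_rot: [-0.174, 0.985, 0.0, 0.001]
ft_force: [5.2, 2.1, -2.5]
grip_width: 0.0171
```

>>> send_rows([
  [[-0.14, -0.05, -0.01, 0, 0]],
])

```text
clock: 16.3
eef_pos: [0.4769, 0.0019, 0.2947]
tool_rot: [-0.174, 0.985, 0.001, 0.002]
ft_force: [8.5, 3.7, -2.8]
grip_width: 0.0172
```

>>> send_rows([
  [[-0.1, -0.04, -0.01, 0, 0]],
])

```text
clock: 16.42
eef_pos: [0.4767, 0.0018, 0.2947]
tool_rot: [-0.174, 0.985, 0.001, 0.003]
ft_force: [9.9, 4.9, -3.6]
grip_width: 0.017
```

```bash
python3 hook.py f; python3 - <<'E'
from h import *
print(bot.get_obs()['ft_force'],bot.get_obs()['tool_rot'])
E
```

```text
16.425 [0.4767 0.0018 0.2947] yaw [-0.3427  0.9394  0.0003] [ 9.9336  4.8716 -3.6021] [ 0.7849 -1.6916 -0.0883] 0.01700669939229309
scene corner [0.6175 0.0532 0.3147] [302.5 176.3] crop [135. 248.]
scene fing20 [0.6107 0.072  0.3147] [303.2 171.6] crop [139. 219.]
scene ball [0.6021 0.0955 0.3147] [303.9 165.8] crop [144. 185.]
scene eye0 [0.667 0.093 0.303] [324.  176.6] crop [264. 250.]
[(array([307.6, 184.9]), 0.8), (array([236.2, 171.1]), 0.76)]
side corner [0.6175 0.0532 0.3147] [222.  173.2] crop [342. 199.]
side fing20 [0.6107 0.072  0.3147] [223.1 177.1] crop [348. 223.]
side ball [0.6021 0.0955 0.3147] [224.4 182.1] crop [356. 253.]
side eye0 [0.667 0.093 0.303] [206.5 182.5] crop [249. 255.]
[(array([224.7, 193.5]), 0.52), (array([283. , 161.1]), 0.69)]
[ 9.16291711  3.98338657 -2.807199  ] [-1.74058131e-01  9.84730868e-01  6.38205030e-04  2.91166406e-03]
```

View pics/f_scene.png

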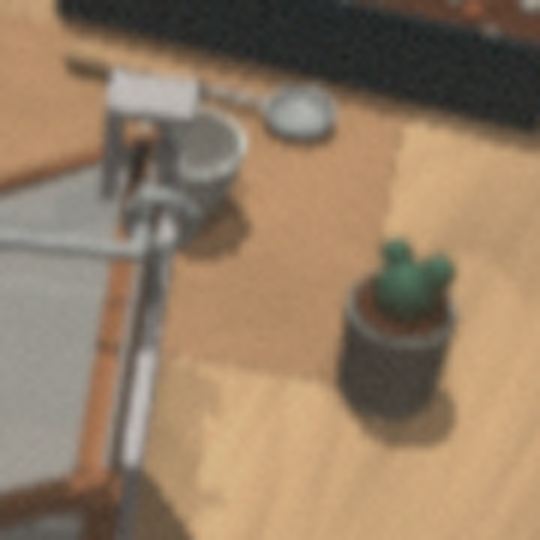

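View pics/f_side.png

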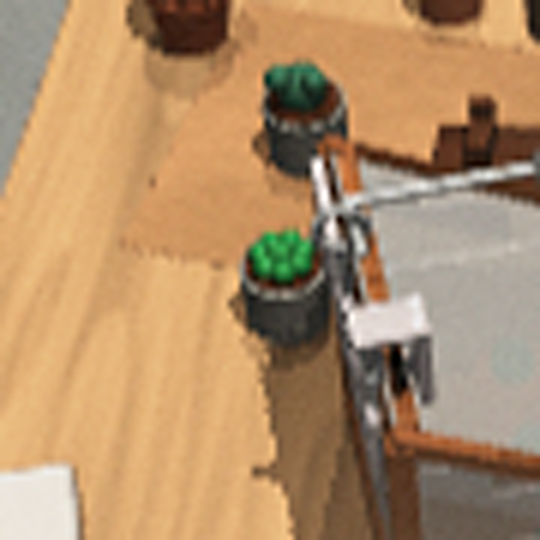

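>>> send_rows([
  [[-0.05, -0.02, 0, 0, 0]],
])

```text
clock: 16.85
eef_pos: [0.4767, 0.0018, 0.2947]
tool_rot: [-0.174, 0.985, 0.001, 0.003]
ft_force: [10.2, 5.5, -3.2]
grip_width: 0.0172
```

>>> send_rows([
  [[-0.05, -0.02, 0, 0, 0]],
])

```text
clock: 16.98
eef_pos: [0.476, 0.0016, 0.2947]
tool_rot: [-0.174, 0.985, 0.001, 0.003]
ft_force: [10.5, 4.4, -3.4]
grip_width: 0.0173
```

>>> send_rows([
  [[-0.05, -0.02, 0, 0, 0]],
])

```text
clock: 17.1
eef_pos: [0.4747, 0.001, 0.2946]
tool_rot: [-0.174, 0.985, 0.0, 0.002]
ft_force: [5.8, 3.6, -1.5]
grip_width: 0.0171
```

>>> send_rows([
  [[-0.05, -0.02, 0, 0, 0]],
])

```text
clock: 17.23
eef_pos: [0.4744, 0.0008, 0.2949]
tool_rot: [-0.174, 0.985, 0.0, 0.003]
ft_force: [5.0, 2.6, -0.4]
grip_width: 0.0172
```

>>> send_rows([
  [[-0.05, -0.02, 0, 0, 0]],
])

```text
clock: 17.35
eef_pos: [0.4734, 0.0004, 0.2949]
tool_rot: [-0.174, 0.985, 0.0, 0.002]
ft_force: [5.5, 3.0, -1.1]
grip_width: 0.0171
```

>>> send_rows([
  [[-0.1, -0.04, 0, 0, 0]],
])

```text
clock: 17.48
eef_pos: [0.4719, -0.0001, 0.2948]
tool_rot: [-0.174, 0.985, 0.0, 0.002]
ft_force: [4.5, 3.0, -1.6]
grip_width: 0.0171
```

>>> send_rows([
  [[-0.05, -0.02, 0, 0, 0]],
])

```text
clock: 17.6
eef_pos: [0.4706, -0.0006, 0.2946]
tool_rot: [-0.174, 0.985, 0.0, 0.001]
ft_force: [2.7, 1.8, -0.8]
grip_width: 0.0171
```

>>> send_rows([
  [[-0.1, -0.03, -0.01, 0, 0]],
])

```text
clock: 17.73
eef_pos: [0.4691, -0.0011, 0.2943]
tool_rot: [-0.174, 0.985, -0.0, 0.0]
ft_force: [0.8, 0.9, -0.0]
grip_width: 0.0169
```

>>> send_rows([
  [[-0.1, -0.03, -0.01, 0, 0]],
])

```text
clock: 17.85
eef_pos: [0.4677, -0.0016, 0.2941]
tool_rot: [-0.174, 0.985, -0.0, -0.0]
ft_force: [0.9, 1.8, -0.3]
grip_width: 0.0172
```

>>> send_rows([
  [[-0.1, -0.03, -0.01, 0, 0]],
])

```text
clock: 17.98
eef_pos: [0.4666, -0.002, 0.2939]
tool_rot: [-0.174, 0.985, -0.0, -0.0]
ft_force: [1.3, 0.4, 0.1]
grip_width: 0.0167
```

>>> send_rows([
  [[-0.1, -0.04, -0.01, 0, 0]],
])

```text
clock: 18.1
eef_pos: [0.4658, -0.0023, 0.2937]
tool_rot: [-0.174, 0.985, -0.0, -0.0]
ft_force: [1.7, 0.6, -0.1]
grip_width: 0.0172
```

>>> send_rows([
  [[-0.1, -0.04, 0, 0, 0]],
])

```text
clock: 18.23
eef_pos: [0.4655, -0.0024, 0.2938]
tool_rot: [-0.174, 0.985, 0.0, 0.0]
ft_force: [4.6, 1.9, -0.3]
grip_width: 0.0172
```

>>> send_rows([
  [[-0.1, -0.04, 0, 0, 0]],
])

```text
clock: 18.35
eef_pos: [0.4652, -0.0025, 0.2939]
tool_rot: [-0.174, 0.985, 0.0, 0.001]
ft_force: [7.5, 3.4, -1.6]
grip_width: 0.0169
```

>>> send_rows([
  [[-0.1, -0.04, 0, 0, 0]],
])

```text
clock: 18.48
eef_pos: [0.465, -0.0026, 0.2941]
tool_rot: [-0.174, 0.985, 0.001, 0.002]
ft_force: [9.3, 4.1, -3.3]
grip_width: 0.0171
```

>>> send_rows([
  [[0.3, 0.1, 0, 0, 0], [0.6, 0.2, 0, 0, 0], [0.8, 0.28, 0, 0, 0], [1.0, 0.35, 0, 0, 0], [1.0, 0.35, 0, 0, 0]],
])

```text
clock: 19.1
eef_pos: [0.4731, 0.0002, 0.2937]
tool_rot: [-0.174, 0.985, -0.0, -0.0]
ft_force: [1.3, 0.7, -1.1]
grip_width: 0.0172
```

```bash
python3 hook.py g
```

```text
19.1 [0.4731 0.0002 0.2937] yaw [-0.3422  0.9396  0.0001] [ 1.291   0.6645 -1.1044] [ 0.0124 -0.0024 -0.0481] 0.017169560284765364
scene corner [0.614  0.0515 0.3126] [301.1 176.8] crop [127. 251.]
scene fing20 [0.6072 0.0703 0.3126] [301.8 172. ] crop [131. 222.]
scene ball [0.5986 0.0938 0.3126] [302.6 166.3] crop [135. 188.]
scene eye0 [0.667 0.093 0.303] [324.  176.6] crop [264. 250.]
[(array([303.5, 189.2]), 0.76), (array([272.7, 216.9]), 0.47), (array([234.1, 174.3]), 0.93), (array([349.3, 190.5]), 0.34)]
side corner [0.614  0.0515 0.3126] [223.1 173.3] crop [349. 200.]
side fing20 [0.6072 0.0703 0.3126] [224.2 177.2] crop [355. 223.]
side ball [0.5986 0.0938 0.3126] [225.5 182.2] crop [363. 253.]
side eye0 [0.667 0.093 0.303] [206.5 182.5] crop [249. 255.]
[(array([224.1, 191.5]), 0.71), (array([279.2, 158.9]), 0.84)]
```

View pics/g_scene.png

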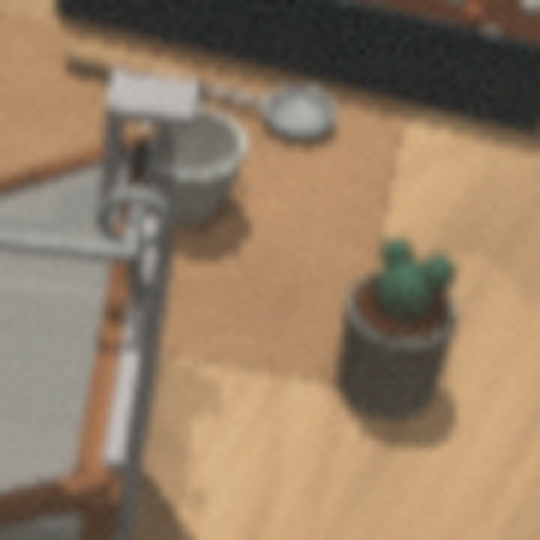

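View pics/g_side.png

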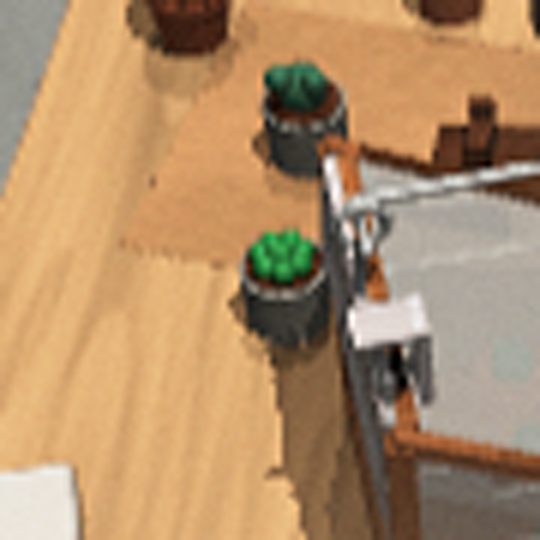

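>>> send_rows([
  [[0.4, -0.9, 0, 0, 0], [0.7, -1.9, 0, 0, 0], [1.0, -2.8, 0, 0, 0], [1.35, -3.8, 0, 0, 0], [1.7, -4.7, 0, 0, 0], [2.2, -6.1, 0, 0, 0], [2.2, -6.1, 0, 0, 0], [2.2, -6.1, 0, 0, 0]],
])

```text
clock: 20.4
eef_pos: [0.495, -0.0609, 0.2937]
tool_rot: [-0.174, 0.985, 0.0, -0.0]
ft_force: [-0.3, -0.6, -1.5]
grip_width: 0.0169
```

```bash
python3 hook.py i
```

```text
20.4 [ 0.495  -0.0609  0.2937] yaw [-0.3419  0.9397  0.0004] [-0.2933 -0.6044 -1.506 ] [-0.0227  0.0054 -0.024 ] 0.01686496340970941
scene corner [ 0.636  -0.0096  0.3127] [298.8 193. ] crop [113. 348.]
scene fing20 [0.6292 0.0092 0.3127] [299.5 187.8] crop [117. 317.]
scene ball [0.6206 0.0327 0.3127] [300.3 181.6] crop [122. 280.]
scene eye0 [0.667 0.093 0.303] [324.  176.6] crop [264. 250.]
[(array([305.6, 185.8]), 0.75), (array([275. , 344.1]), 0.22)]
side corner [ 0.636  -0.0096  0.3127] [219.9 161. ] crop [329. 126.]
side fing20 [0.6292 0.0092 0.3127] [220.9 164.7] crop [335. 148.]
side ball [0.6206 0.0327 0.3127] [222.2 169.4] crop [343. 177.]
side eye0 [0.667 0.093 0.303] [206.5 182.5] crop [249. 255.]
[(array([223.8, 180.9]), 0.57), (array([275. , 151.2]), 0.83)]
```

View pics/i_scene.png

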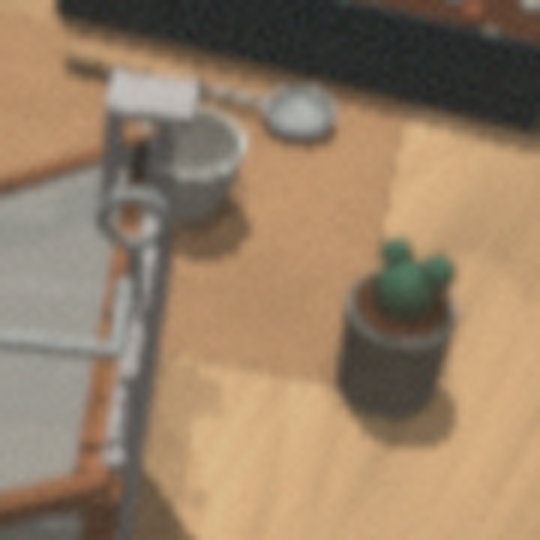

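View pics/i_side.png

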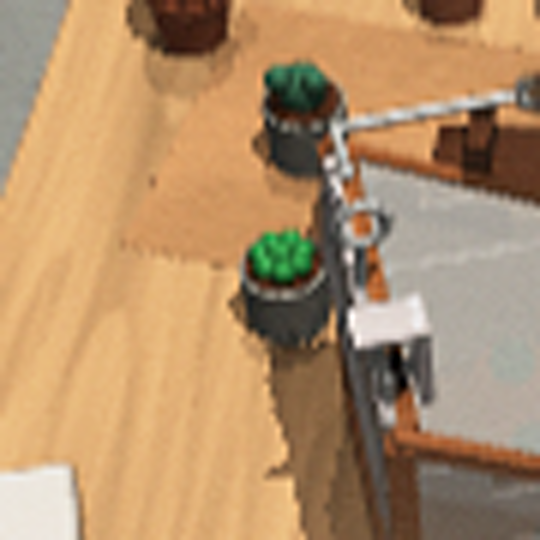

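>>> send_rows([
  [[0, -1, 3, 0, 0], [0, -5, 4, 0, 0], [0.5, -10, 4, -0.1, 0], [1, -15, 4, -0.2, 0], [1.6, -20, 3, -0.307, 0], [2.3, -23.9, 0, -0.307, 0], [2.3, -23.9, -5, -0.307, 0], [2.3, -23.9, -10, -0.307, 0], [2.3, -23.9, -15, -0.307, 0], [2.3, -23.9, -18, -0.307, 0], [2.3, -23.9, -18, -0.307, 0], [2.3, -23.9, -18, -0.307, 0]],
])

```text
clock: 22.2
eef_pos: [0.5191, -0.3002, 0.1154]
tool_rot: [-0.021, 1.0, -0.001, 0.001]
ft_force: [-0.3, -0.7, -0.3]
grip_width: 0.017
```

```bash
python3 look.py wrist:w6 scene:s6
```

```text
22.2 [ 0.5191 -0.3002  0.1154] yaw [-0.0424  0.9991 -0.0013] [-0.3493 -0.7421 -0.335 ] [-0.0044 -0.0209 -0.0107] 0.017032331746673037
```

View pics/w6.png

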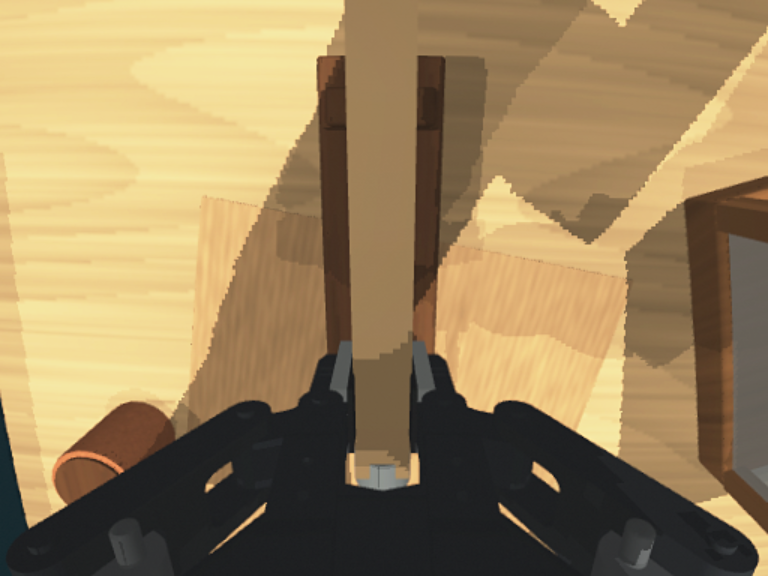

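View pics/s6.png

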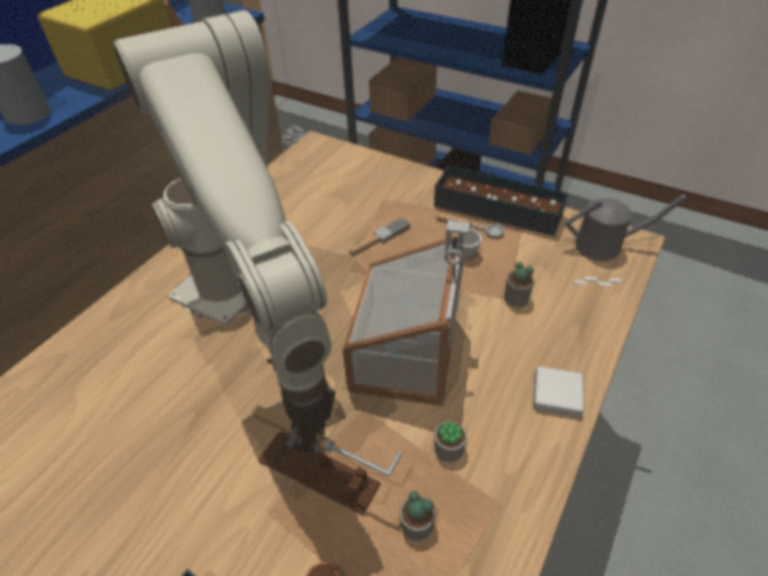

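>>> send_rows([
  [[-0.05, 0, -4, 0, 0], [-0.05, 0, -7, 0, 0], [-0.05, 0, -8.5, 0, 0], [-0.05, 0, -9.1, 0, 0], [-0.05, 0, -9.4, 0, 0], [-0.05, 0, -9.4, 0, 0]],
])

```text
clock: 23.05
eef_pos: [0.5183, -0.3002, 0.0208]
tool_rot: [-0.021, 1.0, -0.0, 0.001]
ft_force: [0.4, -0.3, -0.8]
grip_width: 0.0168
```

```bash
python3 look.py wrist:w7 scene:s7
```

```text
23.05 [ 0.5183 -0.3002  0.0208] yaw [-0.0422  0.9991 -0.0009] [ 0.3504 -0.2682 -0.7717] [ 0.0137 -0.0003  0.0447] 0.01676658751652471
```

View pics/w7.png

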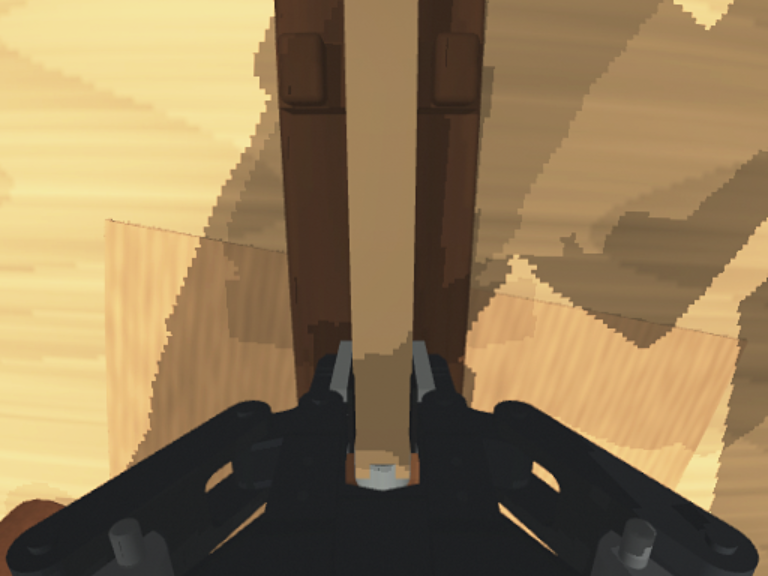

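>>> send_rows([
  [[0, 0, -0.08, 0, 0], [0, 0, -0.08, 0, 0], [0, 0, -0.08, 0, 3], [0, 0, -0.08, 0, 6], [0, 0, -0.08, 0, 8.5], [0, 0, -0.08, 0, 8.5], [0, 0, -0.08, 0, 8.5], [0, 0, -0.08, 0, 8.5]],
])

```text
clock: 24.15
eef_pos: [0.5176, -0.2999, 0.019]
tool_rot: [-0.021, 1.0, 0.0, -0.0]
ft_force: [0.1, 0.7, 0.1]
grip_width: 0.0848
```

>>> send_rows([
  [[0, 0, 2, 0, 8.5], [0, 0, 6, 0, 8.5], [0, 0, 12, 0, 8.5], [0, 0, 18, 0, 8.5], [0, 0, 24, 0, 8.5], [-4, 0, 28, 0, 8.5], [-8, 0, 30, 0, 8.5], [-12, 0, 30, 0, 8.5], [-12, 0, 30, 0, 8.5], [-12, 0, 30, 0, 8.5]],
])

```text
clock: 25.4
eef_pos: [0.3979, -0.3, 0.3192]
tool_rot: [-0.021, 1.0, -0.0, 0.0]
ft_force: [-0.2, 0.5, 0.3]
grip_width: 0.0852
```

```bash
python3 look.py wrist:w8 scene:s8 side:d8; python3 - <<'E'
import cv2
a=cv2.imread('pics/s8.png');b=cv2.imread('pics/scene0.png')
c=lambda i:cv2.resize(i[400:576,230:470],None,fx=1.6,fy=1.6)
d=lambda i:cv2.resize(i[200:420,330:530],None,fx=1.9,fy=1.28)
import numpy as np
cv2.imwrite('pics/cmp.png',np.vstack([np.hstack([c(a),c(b)]),np.hstack([cv2.resize(d(a),(384,281)),cv2.resize(d(b),(384,281))])]))
E
```

```text
25.4 [ 0.3979 -0.3     0.3192] yaw [-0.0419  0.9991 -0.0004] [-0.1607  0.5104  0.3483] [ 0.0013  0.0305 -0.0008] 0.08518589686237886
```

View pics/cmp.png

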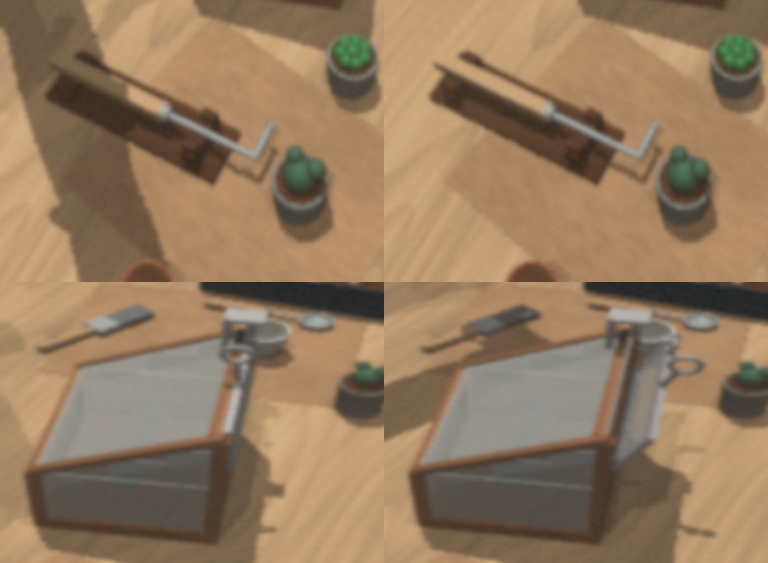

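View pics/w8.png

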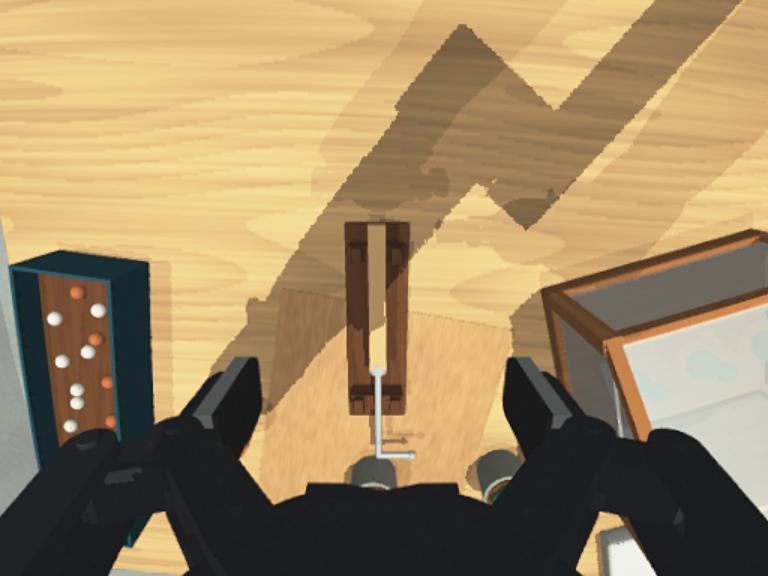

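View pics/d8.png

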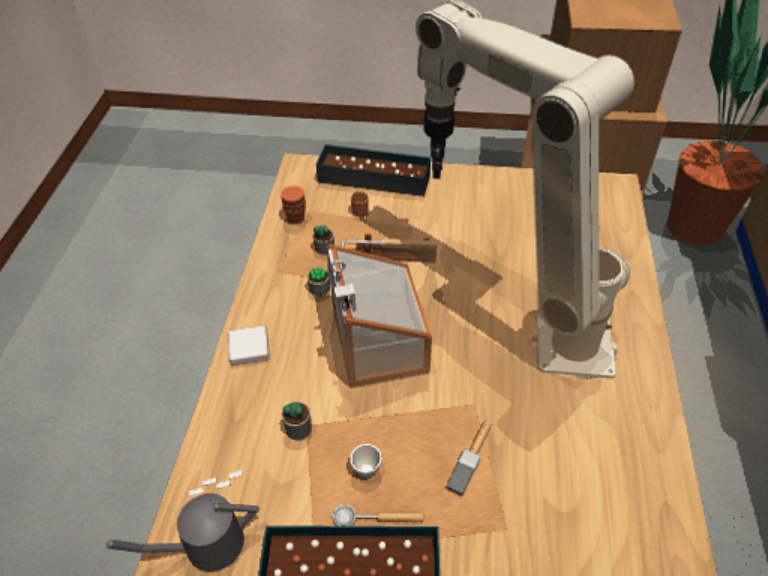

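The pole lies in both cradles exactly as before, with its corner at the same pixels in the before and after crops. The ring has stayed over the ridge with the flap shut, and the pots haven't moved. I'm handing the job in.

```bash
python3 -c "
from workcell import bot
print(bot.job_done())"
```

```text
the job is handed in; nothing more can be done
None
```

The flap is shut in its catch, the pole is back in its rest hook end away from the robot, and I handed the job in at about 25.5 s of the 61 s allowed.

- **Closing the flap:** I took the pole at its grip point, put the finger through the ring from the right and pulled the flap shut in small steps. The pull rose to about 11.5 N at the catch roller and then fell to about 1 N, which was the click. It climbed again to about 10 N on the stop, about 0.10 rad after the pin first met the roller, as described. I then slackened the pull and withdrew the finger sideways without snagging.
- **Last checks:** After unhooking, and again at the end, the pictures show the ring in the same shut position. The pole lies where it lay at the start, in both cradles. The pots and the things on the left are where they were, and the gripper is clear of everything.
- **Limits and disagreements:** The highest total wrist reading, sampled at the end of each step, was about 12 N, so a brief peak between readings would not show. The trained networks' eye position was off, because they marked the middle of the flap. I measured the ring by hand from the pictures instead, and my estimate matched the hook's position to within 1–2 mm. The catch network found nothing in the first scene picture, so I judged the click from the force and the flap's position.

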